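# Lay the tall carton down in its tray

### The job

Two cardboard cartons stand at one end of a two-lane wooden tray that has to slide under a low shelf, and the taller carton sticks up too far. With the fingertips, push the taller carton near its top so that it topples along its own lane and lies flat in the tray, then push it along the lane until its top end is right up against the far end wall of the tray. Do not grip, lift or carry anything; leave the shorter carton standing where it is, and leave the honey jar and the cup alone.

Things in the scene. Friction and masses are not known exactly. Their poses are not given: they have to be found in the camera images.
- tray: Low open wooden tray, fixed, 274 x 212 x 22 mm high. Origin: centre of its underside; x along the two lanes, from the end where the cartons stand to the far end, y across, z up. Floor 6 mm thick; walls rise 16 mm above it. End walls' inner faces at x = -130 and +130 mm. A 6 mm divider at y = 0 parts two lanes, each 260 x 96 mm, centred at y = -51 and +51 mm.
- tall_carton: Taller closed cardboard carton, rigid, loose, 45 (x) x 72 (y) x 150 mm tall (z), 0.17 to 0.35 kg. Origin: centre of its underside. Starts standing on the tray floor in either lane, 10 to 25 mm from the -x end wall, its x along the tray's x within 3 degrees. Pushed to the tray's +x near its top it tips over its front lower edge, and past 17 degrees it falls by itself. Lying it is 45 mm high.
- carton_mid (a point): Middle of the tall carton, 75 mm above its underside; same axes as the carton.
- carton_top (a point): Centre of the tall carton's top face, 150 mm above its underside; same axes as the carton.
- short_carton: The shorter cardboard carton, loose, 45 x 72 x 80 mm tall. Origin: centre of its underside. It stands at the -x end of the tray's other lane and must stay standing there.
- honey_jar: Honey jar, 65 mm across and 86 mm tall, loose on the worktop beside the tray. Origin: centre of its underside. Bystander.
- espresso_cup: Small white cup with a handle, 59 x 85 x 49 mm, loose on the worktop on the other side of the tray. Origin: centre of its underside. Bystander.
There are look-alikes about, which are no part of the job. What is shaped like the tall_carton but blue or green is not meant.

How it is judged:
On the way:
1. the tall carton has toppled and lies flat in its lane, its top end towards the far end (angle between tall_carton's own z axis and vertical between 1.47 and 1.67 rad and (angle between tall_carton's own x axis and vertical above 2.9 rad or angle between tall_carton's own x axis and vertical below 0.25 rad) and height (world z) of carton_mid below 0.033 m and angle between the z axis of tall_carton and the x axis of tray, either way round below 0.15 rad and x of carton_top in the frame of tray between 0.03 and 0.135 m and x of carton_mid in the frame of tray above -0.08 m and y of carton_mid in the frame of tray between -0.08 and 0.08 m), for 0.2 s.
At the end, for the whole second after the job is handed in: The tall carton lies flat on its broad side on the tray floor, within 6 degrees of level, along its lane (within 9 degrees), its top end within 10 mm of the far end wall, at rest; the short carton still stands, and it, the honey jar and the cup are upright within 20 mm of where they were (angle between tall_carton's own z axis and vertical between 1.47 and 1.67 rad and (angle between tall_carton's own x axis and vertical above 2.9 rad or angle between tall_carton's own x axis and vertical below 0.25 rad) and height (world z) of carton_mid below 0.033 m and angle between the z axis of tall_carton and the x axis of tray, either way round below 0.15 rad and x of carton_top in the frame of tray between 0.12 and 0.135 m and x of carton_mid in the frame of tray above -0.08 m and y of carton_mid in the frame of tray between -0.08 and 0.08 m and linear speed of tall_carton below 0.02 m/s and distance of each of short_carton, honey_jar, espresso_cup from where it was at the start of the episode below 0.02 m and angle between each of short_carton, honey_jar, espresso_cup's own z axis and vertical below 0.15 rad); the robot touches nothing.
It fails at once if the tall carton is lifted or carried (height (world z) of carton_mid above 0.097 m or (angle between tall_carton's own z axis and vertical above 0.8 rad and height (world z) of carton_mid above 0.09 m) or (angle between tall_carton's own z axis and vertical above 1.3 rad and height (world z) of carton_mid above 0.065 m)).
It fails at once if the short carton is tipped, lifted or pushed away (angle between short_carton's own z axis and vertical above 0.3 rad or distance of short_carton from where it was at the start of the episode above 0.03 m).
It fails at once if the honey jar or the cup is disturbed (distance of any of honey_jar, espresso_cup from where it was at the start of the episode above 0.02 m).
It also fails if it takes over 40 s, if anything falls off the work surface, if the arm or the gripper's body presses on something with over 40 N, if the wrist force passes 120 N, or if a joint passes its speed limit or range.

### The arm

A 6-joint arm with a two-finger parallel gripper is mounted at the origin on a cart in front of the work surface, level with it; the furniture and walls round the work are solid. World frame = base frame: x ahead of the robot, y to its left, z up, the work surface at z = 0. Lengths are in m, angles in rad, forces in N, time in s.
With the tool pointing down it reaches from about 0.35 to 0.775 m from the base axis. Payload 7.3 kg.
Tool frame: the origin (TCP) lies at the very end of the fingers, on their centre line; the grasp point (between the pads) lies 19 mm behind it; z points along the fingers, y is the line along which they close (so a half turn about z gives the same grasp; the last joint's range is limited). The gripper opens to 92 mm and grips with 3 to 60 N. Pads are 19 mm wide; open, the fingers measure 130 mm over their backs; the gripper's body (75 mm by 190 mm) begins 47 mm behind the grasp point.
Start: joints at [-1.375, 0.342, 1.524, -0, 1.275, -0.146], TCP at [0.176, -0.495, 0.227] pointing down, gripper open.
Joint ranges: [-2.53, 2.53], [-0.77, 2.02], [0.04, 2.7], [-1, 4.14], [0.28, 2.66], [-3.11, 3.11]. Speed limits (rad/s): [2.57, 2.57, 3.14, 3.14, 3.14, 3.14].

### API

Orientations are given as [roll, pitch, yaw] about the fixed x, y, z axes, in that order (R = Rz(yaw) Ry(pitch) Rx(roll)).
In Python, from cell import robot, read_camera, get_calibration gives the robot as it stands. The module is installed in compiled form; this text tells all that it offers.
- The arm moves only by the tool send_rows, never from a script. Its argument "plan" is a list of rows, each a list of 2 entries, a list of its own where there are three numbers: the shift along the tool's x, y, z as a fraction of full scale, then the turn, a rotation vector about the tool's x, y, z as a fraction of full scale. A call has exactly 10 rows; each row shifts and turns the commanded pose from where the row before left it, along the tool's axes as they then stand; what a row does not reach is not made up. Full scale, the value 1, is 0.025 m for a shift and 90 degrees for a turn. A row lasts 1/8 s, in which the tool goes at most 62.5 mm and 10.7 degrees, less where a joint would pass 70% of its speed; a pose out of reach is approached as far as the arm can. A call with a number of a shift or a turn outside -1 to 1 is refused whole. A call with a gripper value outside its range is refused whole. "gripper" is the opening, from -1 (shut) to 1 (fully open), so that 0 is half open, set as the call begins (left out, the last holds). The fingers move at their own pace and stop on an object; "force" is the grip in N (left out, the last holds). Time passes only in rows, so rows that do not move let the fingers close, or fill a call up. It gives the time, the measured TCP pose, the force, the opening and the grip force at its end, in the units of the state.
- robot.observe(): the state, without advancing time (a new reading comes with each control period).
- read_camera(name): name is "scene" or "side" or "wrist"; returns (picture, depth): 420x560x3 uint8, blue, green, red; 420x560 float32, m along the optical axis (not along the pixel's ray), 0 where there is no reading.
- get_calibration(name): a dict with "intrinsics" (3x3 intrinsics, pixels), "rvec" (rotation vector, rad) and "tvec" (3), from world to camera coordinates, as OpenCV has them. Camera axes: x right, y down, z forward; pixel columns grow to the right and rows downward; lengths in m; the calibration is good to about 2 mm. A picture is of the moment at which its call begins: read the wrist's pose just before it. get_calibration takes no time and is no camera call; for the wrist camera it gives the pose at the moment of the call.
- robot.hand_in(): hands the job in; it is judged then, once.
The state is a dict: "time": time; "qpos": joint angles; "qvel": joint speeds; "joint_efforts": joint torques, N m; "tool_pos": TCP position; "tool_rot": TCP orientation; "contact_force": force on the tool from outside, world axes, zero at the start; "torque": the same for the moment, N m; "opening": finger opening in m; "grip_force": force on a finger pad.
Only numpy, scipy, OpenCV 4.12 (cv2) and the standard library are available. Lean on these libraries where they do the work, as an engineer would, in place of code of your own. Each camera call takes 0.05 s, during which the arm holds its last target. There are 200 camera calls.

## Working session

There is one attempt and no reset: what is moved stays moved. The work goes in short steps, Python scripts to look and compute and a tool call to move; the robot and the scene stay as the last step left them, time stands still between calls to the robot, and variables do not carry over. Pictures are saved under pics/ and viewed, at most 10 in all, crops included, and the job is handed in when it is done.

Besides the shell and the picture viewer there is one more tool, called after "Emit:" as name(argument=value, ...), one argument or row to a line, values as JSON. send_rows: Moves the arm, as the interface text tells. Shift numbers are shares of 0.025 m and turn numbers shares of 90 degrees, none past 1 either way. Its arguments: {"type":"object","properties":{"plan":{"type":"array"},"gripper":{"type":"number"},"force":{"type":"number"}},"required":["plan"]}

```bash
mkdir -p pics; cat > h.py <<'E'
import numpy as np,cv2
from cell import robot,read_camera,get_calibration
def cal(n):
    c=get_calibration(n);R=cv2.Rodrigues(np.array(c["rvec"],float))[0]
    return np.array(c["intrinsics"],float),R,np.array(c["tvec"],float).ravel()
def pts(n,depth):
    K,R,t=cal(n);v,u=np.mgrid[:420,:560]
    P=np.stack([(u-K[0,2])/K[0,0]*depth,(v-K[1,2])/K[1,1]*depth,depth],-1)
    return (P-t)@R
E
python3 - <<'E'
from h import *
for n in("scene","side"):
    p,d=read_camera(n);cv2.imwrite(f"pics/{n}0.png",p);np.save(f"pics/{n}0.npy",pts(n,d));np.save(f"pics/{n}0d.npy",d)
    K,R,t=cal(n);print(n,-R.T@t,K[0,0],(d>0).mean())
print(robot.observe())
E
```

```text
scene [-0.06219005  0.96093127  0.87898766] 539.9911986265537 0.9595195578231293
side [0.0292857  0.87637945 0.60849411] 443.9366398648716 0.9847959183673469
{'time': 0.1, 'qpos': array([-1.37497409e+00,  3.42613666e-01,  1.52487331e+00,  1.86972346e-06,
        1.27540922e+00, -1.46005537e-01]), 'qvel': array([-0.0008283 , -0.00164164, -0.00322327,  0.00013601, -0.00063809,
        0.0011309 ]), 'joint_efforts': array([ 2.54863247e-03, -4.32007456e+01, -2.44692492e+01,  7.21649034e-02,
        5.26520493e-02, -3.55008660e-05]), 'tool_pos': array([ 0.17593624, -0.4942778 ,  0.22615172]), 'tool_rot': array([-3.14030324e+00, -1.91418707e-04,  3.41827108e-01]), 'contact_force': array([-0.03493637, -0.38772435,  0.09725391]), 'torque': array([-0.02387757,  0.01933437,  0.01883394]), 'grip_force': 0.0, 'opening': 0.09206664406801053}
```

View pics/scene0.png

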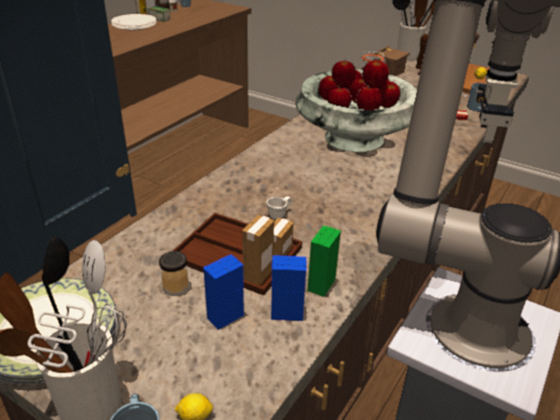

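View pics/side0.png

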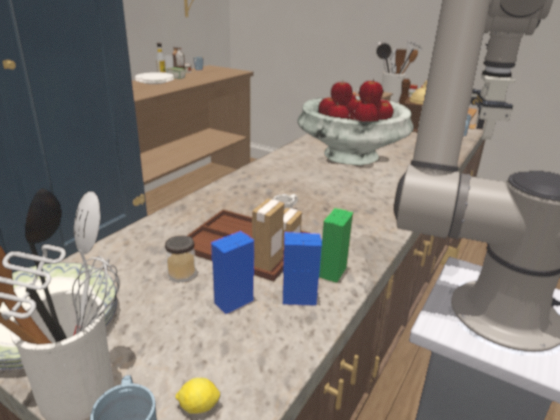

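Both views show a brown tall carton (scene 258,250; side 268,235) with the short brown carton behind it (scene 283,238). Possible look-alikes are blue (224,292), blue (289,288) and green (324,260). By the description I choose the brown one in the tray. The jar is at (173,272) and the cup at (277,207).

```bash
python3 - <<'E'
from h import *
for n in("scene","side"):
    p=cv2.imread(f"pics/{n}0.png");P=np.load(f"pics/{n}0.npy")
    hsv=cv2.cvtColor(p,cv2.COLOR_BGR2HSV);Z=P[...,2]
    reg=np.zeros(Z.shape,bool);reg[180:330,140:350]=1
    notbg=~(((hsv[...,0]>50)&(hsv[...,0]<130))&(hsv[...,1]>150))
    def box(m,l):
        m=m.astype(np.uint8);k,lab,st,c=cv2.connectedComponentsWithStats(m)
        for i in range(1,k):
            if st[i,4]<25: continue
            q=P[lab==i];r=cv2.minAreaRect(q[:,:2].astype(np.float32))
            print(n,l,st[i],np.round(np.median(q,0),4),"rect",np.round(r[0],4),np.round(r[1],4),round(r[2],1))
    box(reg&(Z>.150)&(Z<.162)&notbg,"z156")
    box(reg&(Z>.081)&(Z<.091)&notbg,"z86")
    box(reg&(Z>.012)&notbg&(Z<.3),"all")
    box(reg&(Z>.015)&(Z<.027)&notbg,"z22")
    box(reg&(Z>.150-.006)&(Z<.156)&~notbg,"blue/green tops")
p=cv2.imread("pics/scene0.png")[170:330,140:350];cv2.imwrite("pics/crop.png",cv2.resize(p,None,fx=3.7,fy=3.7,interpolation=cv2.INTER_CUBIC))
E
```

```text
scene z156 [243 215  32  23 424] [0.5011 0.1334 0.1564] rect [0.5035 0.1301] [0.0466 0.0784] 4.7
scene z86 [274 217  20  22 270] [0.5038 0.0224 0.0865] rect [0.5102 0.0264] [0.0469 0.0773] 8.8
scene z86 [243 244  31  17 107] [0.4849 0.1625 0.0864] rect [0.4873 0.1401] [0.08   0.0372] 61.7
scene z86 [159 251  29  20 431] [0.6419 0.2748 0.0856] rect [0.644  0.2738] [0.0625 0.0654] 58.0
scene all [ 159  196  144   97 4855] [0.5143 0.1482 0.0603] rect [0.5985 0.0816] [0.3079 0.4689] 18.4
scene all [334 229   7  49  80] [0.3403 0.0403 0.0861] rect [0.3404 0.0404] [0.0068 0.0209] 31.4
scene all [308 237   7  50  50] [0.3774 0.1078 0.0906] rect [0.3784 0.102 ] [0.003  0.0202] 10.9
scene all [296 256  11  60  86] [0.3386 0.1977 0.1108] rect [0.3513 0.1799] [0.0198 0.0506] 54.0
scene all [242 287   2  26  27] [0.4552 0.261  0.0495] rect [0.4554 0.2607] [0.0019 0.0048] 16.8
scene z22 [268 211  18   6  44] [ 0.5921 -0.0936  0.0222] rect [ 0.5982 -0.0966] [0.0482 0.0247] 28.7
scene z22 [173 212  76  40 460] [0.7118 0.0899 0.0206] rect [0.6609 0.0824] [0.1568 0.2002] 6.6
scene z22 [289 238  14  1
[... 2050 characters left out ...]
z22 [254 244  30  34 300] [0.4807 0.1657 0.0217] rect [0.4878 0.1228] [0.063  0.1271] 4.5
side z22 [194 247  18  10  85] [0.6457 0.197  0.0214] rect [0.6458 0.1964] [0.0534 0.0087] 2.6
side z22 [319 260  29  19 122] [0.3456 0.1052 0.021 ] rect [0.3412 0.0798] [0.0836 0.0377] 65.0
side z22 [167 267  29  11 129] [0.6211 0.2954 0.0209] rect [0.6267 0.2907] [0.0621 0.0219] 43.3
side blue/green tops [332 214  13  11  49] [0.3534 0.0902 0.1526] rect [0.3493 0.085 ] [0.0381 0.029 ] 90.0
side blue/green tops [212 233  41  23 520] [0.4799 0.2934 0.1519] rect [0.4842 0.2885] [0.0711 0.0447] 72.0
side blue/green tops [285 233  37  16 478] [0.3741 0.2062 0.152 ] rect [0.3748 0.2012] [0.0715 0.0427] 29.9
```

View pics/crop.png

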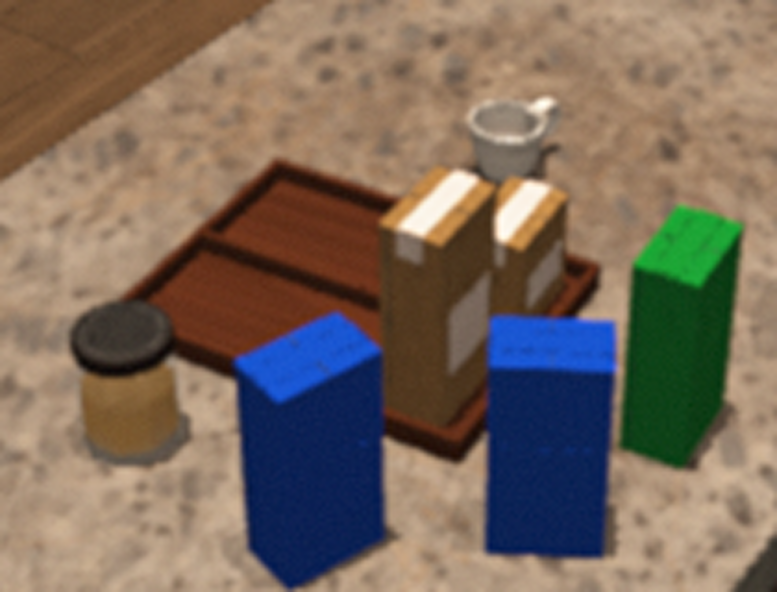

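The crop confirms it: the brown carton with white tape stands in the tray's near lane, with the short one in the other lane. Jar and cup lie clear of the lanes. Next I measure the tray frame and check the way in.

```bash
python3 - <<'E'
from h import *
for n in("scene","side"):
    p=cv2.imread(f"pics/{n}0.png");P=np.load(f"pics/{n}0.npy");d=np.load(f"pics/{n}0d.npy")
    hsv=cv2.cvtColor(p,cv2.COLOR_BGR2HSV);Z=P[...,2]
    m=((hsv[...,0]<12)|(hsv[...,0]>172))&(hsv[...,1]>110)&(Z>.003)&(Z<.028)&(abs(P[...,0]-.6)<.2)&(abs(P[...,1]-.08)<.16)
    m=cv2.morphologyEx(m.astype(np.uint8),cv2.MORPH_OPEN,np.ones((2,2)))
    k,lab,st,c=cv2.connectedComponentsWithStats(m)
    m=np.isin(lab,[i for i in range(1,k) if st[i,4]>40])
    # cast rim pixels: use ray-plane at z=.022 for the outline
    q=P[m];r=cv2.minAreaRect(q[:,:2].astype(np.float32));print(n,m.sum(),r)
    rim=q[q[:,2]>.019];r=cv2.minAreaRect(rim[:,:2].astype(np.float32));print(" rim",r)
    print(np.round(cv2.boxPoints(r),3).tolist())
    # robust top rect of tall & short
    for z,c0 in((.156,(.503,.131)),(.086,(.509,.027))):
        s=(abs(Z-z-.001)<.007)&(np.hypot(P[...,0]-c0[0],P[...,1]-c0[1])<.05)&(hsv[...,0]<40)
        q=P[s][:,:2];lo=cv2.minAreaRect(q.astype(np.float32));print(" top",lo)
    # bowl & everything tall in the way
    s=(P[...,0]>.15)&(P[...,0]<.75)&(P[...,1]<-.08)&(P[...,1]>-.6)&(Z>.05)&(Z<.6)
    q=P[s]; 
    for y in np.arange(-.6,-.08,.1):
        w=q[(q[:,1]>=y)&(q[:,1]<y+.1)]
        if len(w)>20: print(" y",round(y,2),len(w),np.round(w.min(0),2),np.round(np.percentile(w,98,axis=0),2))
E
```

```text
scene 2690 ((0.3715173006057739, 0.4967612624168396), (0.32082244753837585, 1.2293479442596436), 28.43061065673828)
 rim ((0.37094587087631226, 0.49825888872146606), (0.3182232081890106, 1.2269573211669922), 28.571693420410156)
[[-0.06199999898672104, 0.9610000252723694], [0.5249999761581421, -0.11699999868869781], [0.8040000200271606, 0.035999998450279236], [0.21699999272823334, 1.1130000352859497]]
 top ((0.503478467464447, 0.1301126480102539), (0.04662999510765076, 0.07836626470088959), 4.70763635635376)
 top ((0.5102248191833496, 0.02636934071779251), (0.046934206038713455, 0.07727517187595367), 8.806398391723633)
 y -0.6 2395 [ 0.16 -0.6   0.05] [ 0.74 -0.5   0.33]
 y -0.5 3437 [ 0.15 -0.5   0.1 ] [ 0.72 -0.4   0.53]
 y -0.4 294 [ 0.15 -0.4   0.29] [ 0.22 -0.3   0.6 ]
 y -0.3 113 [ 0.15 -0.3   0.56] [ 0.18 -0.24  0.6 ]
 y -0.1 59 [ 0.17 -0.1   0.05] [ 0.62 -0.08  0.6 ]
side 1140 ((0.34071147441864014, 0.4026724696159363), (0.19690345227718353, 1.116586685180664), 43.32278823852539)
 rim ((0.3370805084705353, 0.40664589405059814), (0.19304674863815308, 1.1064727306365967), 43.13178634643555)
[[-0.1120000034570694, 0.7440000176429749], [0.6449999809265137, -0.06300000101327896], [0.7860000133514404, 0.0689999982714653], [0.028999999165534973, 0.8759999871253967]]
 top ((0.5015209913253784, 0.13209876418113708), (0.046639785170555115, 0.07682433724403381), 4.9310479164123535)
 top ((0.5080595016479492, 0.028209902346134186), (0.044558241963386536, 0.07571212947368622), 7.978216648101807)
 y -0.6 2225 [ 0.17 -0.6   0.05] [ 0.74 -0.5   0.34]
 y -0.5 3491 [ 0.15 -0.5   0.1 ] [ 0.72 -0.4   0.54]
 y -0.4 382 [ 0.15 -0.4   0.3 ] [ 0.21 -0.3   0.58]
 y -0.3 101 [ 0.15 -0.3   0.56] [ 0.18 -0.26  0.58]
 y -0.2 27 [ 0.58 -0.15  0.05] [ 0.63 -0.1   0.05]
```

```bash
python3 - <<'E'
from h import *
for n in("scene","side"):
    p=cv2.imread(f"pics/{n}0.png");P=np.load(f"pics/{n}0.npy")
    hsv=cv2.cvtColor(p,cv2.COLOR_BGR2HSV);Z=P[...,2]
    m=((hsv[...,0]<12)|(hsv[...,0]>172))&(hsv[...,1]>110)&(Z>.003)&(Z<.028)&(abs(P[...,0]-.6)<.2)&(abs(P[...,1]-.08)<.16)
    k,lab,st,c=cv2.connectedComponentsWithStats(m.astype(np.uint8))
    m=np.isin(lab,[i for i in range(1,k) if st[i,4]>40])
    q=P[m];r=cv2.minAreaRect(q[:,:2].astype(np.float32));print(n,m.sum(),r);print(np.round(cv2.boxPoints(r),3).tolist())
    for a in (3,4,5,6,7):
        A=np.radians(a);R=np.array([[np.cos(A),np.sin(A)],[-np.sin(A),np.cos(A)]]);w=q[:,:2]@R.T
        lo,hi=np.percentile(w,.5,axis=0),np.percentile(w,99.5,axis=0);print(a,np.round(hi-lo,4),np.round(R.T@((lo+hi)/2),4))
    s=(P[...,0]>.25)&(P[...,0]<.75)&(P[...,1]<-.2)&(P[...,1]>-.65)&(Z>.05)&(Z<.5)
    for x in np.arange(.25,.75,.1):
        w=P[s&(P[...,0]>=x)&(P[...,0]<x+.1)]
        if len(w): print(" x",round(x,2),len(w),np.round(w.min(0),2),np.round(w.max(0),2))
E
```

```text
scene 2714 ((0.6060420870780945, 0.08927878737449646), (0.2896833121776581, 0.21622638404369354), 4.772297382354736)
[[0.453000009059906, 0.1850000023841858], [0.47099998593330383, -0.03099999949336052], [0.7590000033378601, -0.006000000052154064], [0.7409999966621399, 0.20900000631809235]]
3 [0.2762 0.2145] [0.5977 0.0892]
4 [0.2736 0.212 ] [0.5979 0.0895]
5 [0.2719 0.2106] [0.5982 0.0895]
6 [0.2725 0.2132] [0.5982 0.0896]
7 [0.2744 0.2163] [0.5977 0.0899]
 x 0.35 121 [ 0.44 -0.65  0.12] [ 0.45 -0.59  0.19]
 x 0.45 1320 [ 0.45 -0.65  0.05] [ 0.55 -0.49  0.23]
 x 0.55 1861 [ 0.55 -0.65  0.05] [ 0.65 -0.46  0.29]
 x 0.65 1549 [ 0.65 -0.65  0.05] [ 0.75 -0.47  0.3 ]
side 1192 ((0.5964207649230957, 0.08988550305366516), (0.2703699767589569, 0.21145248413085938), 5.47106409072876)
[[0.4519999921321869, 0.18199999630451202], [0.47200000286102295, -0.02800000086426735], [0.7409999966621399, -0.0020000000949949026], [0.7210000157356262, 0.20800000429153442]]
3 [0.2736 0.2068] [0.5949 0.093 ]
4 [0.2715 0.207 ] [0.5953 0.0916]
5 [0.2691 0.2078] [0.5958 0.0903]
6 [0.267  0.2106] [0.5964 0.09  ]
7 [0.2657 0.214 ] [0.5973 0.0903]
 x 0.35 127 [ 0.43 -0.65  0.12] [ 0.45 -0.59  0.19]
 x 0.45 1188 [ 0.45 -0.65  0.05] [ 0.55 -0.48  0.27]
 x 0.55 1673 [ 0.55 -0.65  0.05] [ 0.65 -0.46  0.3 ]
 x 0.65 1275 [ 0.65 -0.65  0.05] [ 0.75 -0.47  0.29]
```

Emit:
send_rows(
  plan=[
    [[0,0,-0.7],[0,0,0.081]],
    [[0,0,-0.7],[0,0,0.081]],
    [[0.8,-1,0],[0,0,0]],
    [[0.8,-1,0],[0,0,0]],
    [[0.8,-1,0],[0,0,0]],
    [[0.8,-1,0],[0,0,0]],
    [[0.8,-1,0],[0,0,0]],
    [[0.8,-1,0],[0,0,0]],
    [[0.8,-1,0],[0,0,0]],
    [[0.8,-1,0],[0,0,0]],
  ],
  gripper=-0.55,
)

```text
time: 1.35
tool_pos: [0.3183, -0.2804, 0.2615]
tool_rot: [-3.141, 0.0, 0.087]
contact_force: [0.1, 0.3, -0.8]
opening: 0.021
grip_force: 0.0
```

Emit:
send_rows(
  plan=[
    [[0.4,-1,0],[0,0,0]],
    [[0.4,-1,0],[0,0,0]],
    [[0.4,-1,0],[0,0,0]],
    [[0.4,-1,0],[0,0,0]],
    [[0.4,-1,0],[0,0,0]],
    [[0.4,-1,0],[0,0,0]],
    [[0.4,-1,0],[0,0,0]],
    [[0.4,-1,0],[0,0,0]],
    [[0.4,-1,0],[0,0,0]],
    [[0.4,-1,0],[0,0,0]],
  ],
)

```text
time: 2.6
tool_pos: [0.3957, -0.0228, 0.2615]
tool_rot: [-3.142, 0.001, 0.087]
contact_force: [0.8, -0.7, 0.2]
opening: 0.0208
grip_force: 0.0
```

Emit:
send_rows(
  plan=[
    [[0.4,-1,0],[0,0,0]],
    [[0.4,-1,0],[0,0,0]],
    [[0.4,-1,0],[0,0,0]],
    [[0.4,-1,0],[0,0,0]],
    [[0.4,-1,0],[0,0,0]],
    [[0.4,-0.8,0],[0,0,0]],
    [[0,0,0.5],[0,0,0]],
    [[0,0,0],[0,0,0]],
    [[0,0,0],[0,0,0]],
    [[0,0,0],[0,0,0]],
  ],
)

```text
time: 3.85
tool_pos: [0.4429, 0.1255, 0.2494]
tool_rot: [3.141, -0.0, 0.086]
contact_force: [-0.3, -0.3, 1.6]
opening: 0.0208
grip_force: 0.0
```

```bash
python3 - <<'E'
from h import *
s=robot.observe();print(s["tool_pos"],s["tool_rot"],s["qpos"])
p,d=read_camera("scene");P=pts("scene",d);cv2.imwrite("pics/s1.png",p[130:400,120:460])
q=P[(abs(P[...,2]-.157)<.007)&(np.hypot(P[...,0]-.503,P[...,1]-.131)<.06)]
print(cv2.minAreaRect(q[:,:2].astype(np.float32)))
E
```

```text
[0.44290652 0.1254871  0.24944505] [ 3.14145289e+00 -4.15248077e-04  8.64567372e-02] [ 1.09459501e-01  2.03909869e-01  1.65113220e+00 -1.55536602e-04
  1.28613867e+00  1.59384277e+00]
((0.5036414861679077, 0.13004395365715027), (0.04673846811056137, 0.0782650038599968), 4.607965469360352)
```

View pics/s1.png

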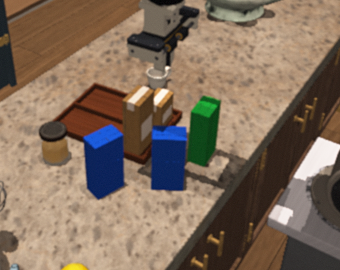

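```bash
python3 - <<'E'
from h import *
K,R,t=cal("scene")
for X in([.443,.1255,.249],[.503,.13,.156]):
    print(np.round(cv2.projectPoints(np.array([X]),cv2.Rodrigues(R)[0],t,K,None)[0].ravel()-[120,130]))
E
```

```text
[163.  68.]
[139.  95.]
```

Emit:
send_rows(
  plan=[
    [[0,0,0.9],[0,0,0]],
    [[0,0,0.9],[0,0,0]],
    [[0,0,0.9],[0,0,0]],
    [[0,0,0.9],[0,0,0]],
    [[0,0,0.76],[0,0,0]],
    [[0,0,0],[0,0,0]],
    [[0.4,0,0],[0,0,0]],
    [[0.4,0,0],[0,0,0]],
    [[0,0,0],[0,0,0]],
    [[0,0,0],[0,0,0]],
  ],
)

```text
time: 5.15
tool_pos: [0.4628, 0.1277, 0.1403]
tool_rot: [3.142, 0.0, 0.087]
contact_force: [0.3, -0.8, -0.1]
opening: 0.0206
grip_force: 0.0
```

Emit:
send_rows(
  plan=[
    [[0.2,0,0],[0,0,0]],
    [[0.25,0,0],[0,0,0]],
    [[0.25,0,0],[0,0,0]],
    [[0.25,0,0],[0,0,0]],
    [[0.25,0,0],[0,0,0]],
    [[0.25,0,0],[0,0,0]],
    [[0.25,0,0],[0,0,0]],
    [[0.25,0,0],[0,0,0]],
    [[0.25,0,0],[0,0,0]],
    [[0.25,0,0],[0,0,0]],
  ],
)

```text
time: 6.4
tool_pos: [0.5242, 0.1331, 0.1402]
tool_rot: [3.142, 0.0, 0.087]
contact_force: [0.6, 0.1, -0.2]
opening: 0.0204
grip_force: 0.0
```

```bash
python3 - <<'E'
from h import *
s=robot.observe();print(s["tool_pos"],s["contact_force"])
p,d=read_camera("side");cv2.imwrite("pics/s2.png",cv2.resize(p[130:330,140:400],None,fx=3,fy=3))
E
```

```text
[0.52423992 0.13311919 0.14016713] [ 0.58753443  0.05259266 -0.18257501]
```

View pics/s2.png

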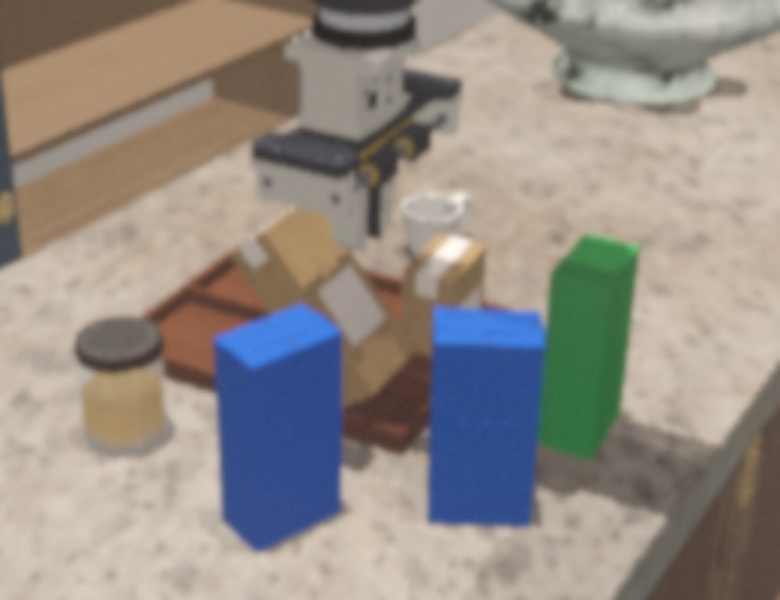

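The carton is tipping freely towards the far end (crop 320,290) and the short one still stands (445,290). I let it fall and back off, staying high.

Emit:
send_rows(
  plan=[
    [[0,0,0],[0,0,0]],
    [[0,0,0],[0,0,0]],
    [[0,0,0],[0,0,0]],
    [[0,0,0],[0,0,0]],
    [[0,0,0],[0,0,0]],
    [[-0.5,0,0],[0,0,0]],
    [[-0.5,0,0],[0,0,0]],
    [[0,0,0],[0,0,0]],
    [[0,0,0],[0,0,0]],
    [[0,0,0],[0,0,0]],
  ],
)

```text
time: 7.7
tool_pos: [0.4992, 0.1309, 0.1403]
tool_rot: [3.141, -0.0, 0.087]
contact_force: [-0.3, -0.0, -0.2]
opening: 0.0204
grip_force: 0.0
```

```bash
cat > m.py <<'E'
from h import *
import sys
s=robot.observe();print(np.round(s["tool_pos"],4),s["contact_force"])
A=np.radians(5);R2=np.array([[np.cos(A),np.sin(A)],[-np.sin(A),np.cos(A)]])
for n in("scene","side"):
    p,d=read_camera(n);P=pts(n,d);hsv=cv2.cvtColor(p,cv2.COLOR_BGR2HSV)
    w=(P[...,:2]-[.597,.09])@R2.T
    m=(abs(P[...,2]-.052)<.006)&(abs(w[...,0])<.15)&(w[...,1]>.004)&(w[...,1]<.1)
    k,lab,st,c=cv2.connectedComponentsWithStats(m.astype(np.uint8));i=1+st[1:,4].argmax()
    q=w[lab==i];print(n,st[i],"z",np.median(P[lab==i][:,2]),"x",np.round(np.percentile(q[:,0],[1,99]),4),"y",np.round(np.percentile(q[:,1],[1,99]),4),cv2.minAreaRect(q.astype(np.float32)))
    cv2.imwrite(f"pics/{sys.argv[1]}_{n}.png",cv2.resize(p[130:330,140:400],None,fx=3,fy=3))
E
python3 m.py s3
```

```text
[0.4992 0.1309 0.1403] [-0.2956331  -0.02892836 -0.19591066]
scene [ 189  231   67   33 1067] z 0.0516001891915156 x [-0.06    0.0882] y [0.0117 0.0847] ((0.014915697276592255, 0.04884479567408562), (0.07925508171319962, 0.15265236794948578), 88.9238510131836)
side [197 221  67  28 629] z 0.05346310914607889 x [-0.0619  0.0871] y [0.0117 0.0844] ((0.013666190207004547, 0.047905709594488144), (0.15239866077899933, 0.07612989097833633), 0.38372161984443665)
```

View pics/s3_scene.png

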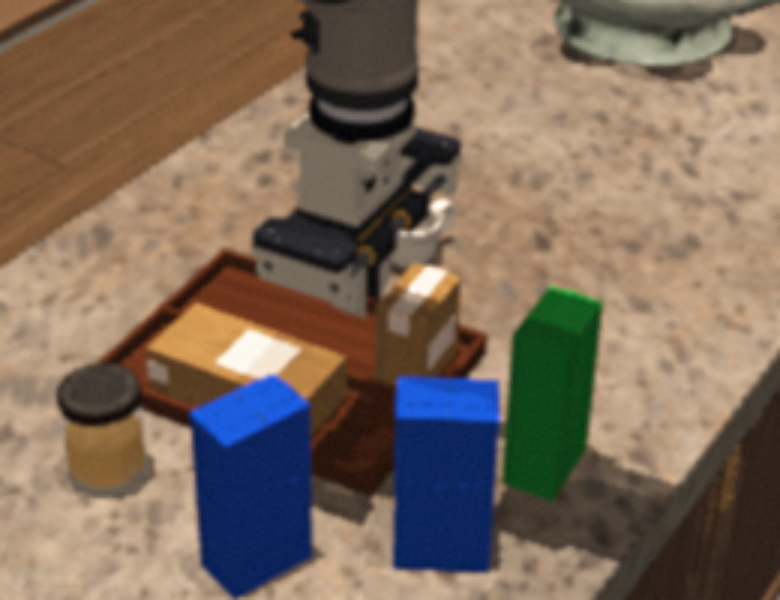

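The carton lies flat in its lane (crop 245,360), with the short one still standing (420,325). By tray x it spans -61 to +88 mm, so about 40 mm are left to push. I go down behind it and push.

Emit:
send_rows(
  plan=[
    [[0,0,0.84],[0,0,0]],
    [[0,0,0.84],[0,0,0]],
    [[0,0,0.84],[0,0,0]],
    [[0,0,0.84],[0,0,0]],
    [[0,0,0.8],[0,0,0]],
    [[0,0,0],[0,0,0]],
    [[0.2,0,0],[0,0,0]],
    [[0.2,0,0],[0,0,0]],
    [[0.2,0,0],[0,0,0]],
    [[0.2,0,0],[0,0,0]],
  ],
)

```text
time: 9.05
tool_pos: [0.5195, 0.1327, 0.0365]
tool_rot: [3.141, -0.001, 0.087]
contact_force: [0.3, -0.2, -0.1]
opening: 0.0204
grip_force: 0.0
```

Emit:
send_rows(
  plan=[
    [[0.2,0,0],[0,0,0]],
    [[0.2,0,0],[0,0,0]],
    [[0.2,0,0],[0,0,0]],
    [[0.2,0,0],[0,0,0]],
    [[0.2,0,0],[0,0,0]],
    [[0.2,0,0],[0,0,0]],
    [[0,0,0],[0,0,0]],
    [[0,0,0],[0,0,0]],
    [[0,0,0],[0,0,0]],
    [[0,0,0],[0,0,0]],
  ],
)

```text
time: 10.3
tool_pos: [0.5488, 0.1353, 0.0363]
tool_rot: [3.141, -0.0, 0.087]
contact_force: [-0.6, -0.1, -0.4]
opening: 0.0204
grip_force: 0.0
```

```bash
python3 m.py s4
```

```text
[0.5488 0.1353 0.0363] [-0.57390974 -0.11791074 -0.38958471]
scene [180 228  42  31 494] z 0.05142985966395063 x [0.0026 0.1172] y [0.0126 0.0852] ((0.05672582611441612, 0.04988814890384674), (0.12652786076068878, 0.0784926563501358), 0.6003963351249695)
side [187 219  37  22 448] z 0.05335439768968696 x [0.0262 0.1154] y [0.0149 0.0857] ((0.06773330271244049, 0.05049914866685867), (0.07330946624279022, 0.09687920659780502), 88.49836730957031)
```

Emit:
send_rows(
  plan=[
    [[0.1,0,0],[0,0,0]],
    [[0.1,0,0],[0,0,0]],
    [[0.1,0,0],[0,0,0]],
    [[0.1,0,0],[0,0,0]],
    [[0.04,0,0],[0,0,0]],
    [[0,0,0],[0,0,0]],
    [[0,0,0],[0,0,0]],
    [[0,0,0],[0,0,0]],
    [[0,0,0],[0,0,0]],
    [[0,0,0],[0,0,0]],
  ],
)

```text
time: 11.65
tool_pos: [0.5598, 0.1362, 0.0362]
tool_rot: [3.141, -0.0, 0.087]
contact_force: [0.1, -0.2, 0.2]
opening: 0.0208
grip_force: 0.1
```

```bash
python3 m.py s5
```

```text
[0.5598 0.1362 0.0362] [ 0.14230986 -0.23717685  0.15693049]
scene [177 227  45  32 488] z 0.051500116178266456 x [0.0041 0.1264] y [0.0129 0.0861] ((0.06221785396337509, 0.050097063183784485), (0.07608673721551895, 0.13723857700824738), 86.89840698242188)
side [184 218  40  23 455] z 0.053402061408721294 x [0.0257 0.1249] y [0.0144 0.0859] ((0.07307125627994537, 0.050326984375715256), (0.07341179251670837, 0.10592568665742874), 88.9604263305664)
```

Emit:
send_rows(
  plan=[
    [[0.04,0,0],[0,0,0]],
    [[0,0,0],[0,0,0]],
    [[0.04,0,0],[0,0,0]],
    [[0,0,0],[0,0,0]],
    [[0.02,0,0],[0,0,0]],
    [[0,0,0],[0,0,0]],
    [[0,0,0],[0,0,0]],
    [[0,0,0],[0,0,0]],
    [[0,0,0],[0,0,0]],
    [[0,0,0],[0,0,0]],
  ],
)

```text
time: 13.0
tool_pos: [0.5622, 0.1364, 0.0362]
tool_rot: [3.142, -0.0, 0.087]
contact_force: [-1.9, -0.3, 1.4]
opening: 0.0207
grip_force: 1.1
```

Emit:
send_rows(
  plan=[
    [[0.04,0,0],[0,0,0]],
    [[0,0,0],[0,0,0]],
    [[0,0,0],[0,0,0]],
    [[0,0,0],[0,0,0]],
    [[0,0,0],[0,0,0]],
    [[0,0,0],[0,0,0]],
    [[0,0,0],[0,0,0]],
    [[0,0,0],[0,0,0]],
    [[0,0,0],[0,0,0]],
    [[0,0,0],[0,0,0]],
  ],
)

```text
time: 14.25
tool_pos: [0.5633, 0.1365, 0.0363]
tool_rot: [3.142, -0.0, 0.087]
contact_force: [0.4, -0.7, -0.2]
opening: 0.0209
grip_force: 0.0
```

Emit:
send_rows(
  plan=[
    [[0.04,0,0],[0,0,0]],
    [[0,0,0],[0,0,0]],
    [[0.04,0,0],[0,0,0]],
    [[0,0,0],[0,0,0]],
    [[0,0,0],[0,0,0]],
    [[0,0,0],[0,0,0]],
    [[0,0,0],[0,0,0]],
    [[0,0,0],[0,0,0]],
    [[0,0,0],[0,0,0]],
    [[0,0,0],[0,0,0]],
  ],
)

```text
time: 15.5
tool_pos: [0.5646, 0.1367, 0.0361]
tool_rot: [3.141, 0.001, 0.087]
contact_force: [-4.7, -1.0, 3.8]
opening: 0.0203
grip_force: 2.6
```

The force has risen and the tool lags, so the carton is at the wall. I back off and rise.

Emit:
send_rows(
  plan=[
    [[-0.3,0,0],[0,0,0]],
    [[-0.4,0,0],[0,0,0]],
    [[-0.4,0,0],[0,0,0]],
    [[0,0,-0.8],[0,0,0]],
    [[0,0,-1],[0,0,0]],
    [[0,0,-1],[0,0,0]],
    [[0,0,-1],[0,0,0]],
    [[0,0,-1],[0,0,0]],
    [[0,0,-1],[0,0,0]],
    [[0,0,0],[0,0,0]],
  ],
)

```text
time: 16.75
tool_pos: [0.5385, 0.1344, 0.183]
tool_rot: [-3.142, -0.004, 0.087]
contact_force: [0.3, -0.4, 0.3]
opening: 0.0206
grip_force: 0.0
```

```bash
python3 m.py s6; python3 - <<'E'
from h import *
p,d=read_camera("scene");P=pts("scene",d)
for z,c0 in((.086,(.509,.027)),(.086,(.643,.274))):
    q=P[(abs(P[...,2]-z-.001)<.007)&(np.hypot(P[...,0]-c0[0],P[...,1]-c0[1])<.05)]
    print(cv2.minAreaRect(q[:,:2].astype(np.float32)))
E
```

```text
[0.5385 0.1344 0.183 ] [ 0.30681528 -0.44812674  0.28568472]
scene [ 175  226   66   33 1127] z 0.05152196419832148 x [-0.0177  0.1302] y [0.0117 0.0851] ((0.056236639618873596, 0.04829604551196098), (0.07707829028367996, 0.15305405855178833), 89.9747543334961)
side [183 217  66  24 779] z 0.053522789048036035 x [-0.0132  0.1291] y [0.0126 0.0855] ((0.055760130286216736, 0.04815078154206276), (0.1515904814004898, 0.0779370367527008), 1.1621848344802856)
((0.5103907585144043, 0.025810111314058304), (0.047384727746248245, 0.08187644928693771), 7.68933629989624)
((0.6439725160598755, 0.2740410566329956), (0.06350971758365631, 0.06441526859998703), 84.111572265625)
```

View pics/s6_scene.png

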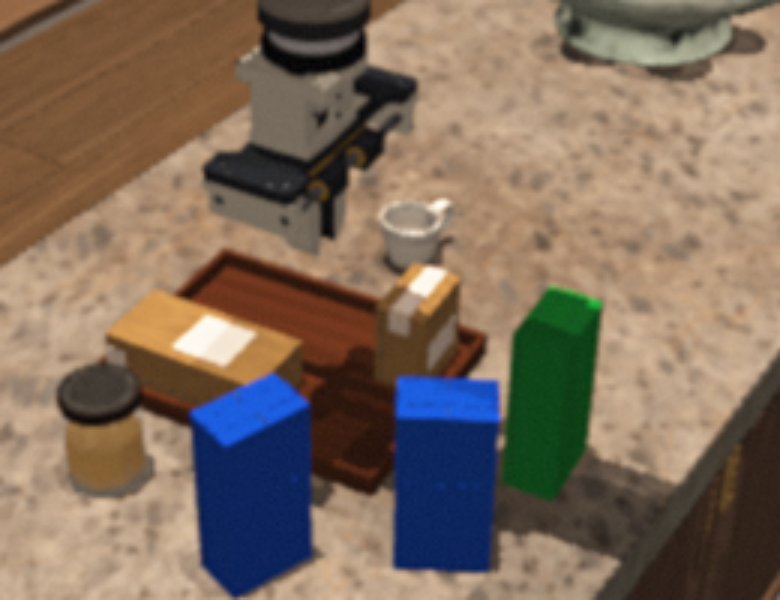

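The carton lies flat against the far wall (crop 205,345), its top end at tray x ≈ 130 mm. The short carton, jar and cup have not moved, and the gripper is clear.

```bash
python3 -c "
from cell import robot
print(robot.hand_in())"
```

```text
the job is handed in; nothing more can be done
None
```

The tall carton is toppled, lies flat in its lane with its top end against the far wall, nothing else was disturbed, and the job is handed in (no verdict was returned).

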